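# Hang the slotted bottle holder on the rail pin and stand the spray bottle in it

### The job

Hang the bottle holder on the headed pin of the accessory rail: with its steel back plate against the rail, slide the plate's side slot over the pin's neck, behind its head, until the end of the slot meets the pin, then let it down gently so that the pin sits fully home in the top of the notch, and let go. Then stand the white spray bottle with the blue head upright in the hung holder. Never push hard, neither the holder on the pin or the rail nor the bottle into the holder (35 N at most), and leave the other things where they are.

Things in the scene. Friction and masses are not known exactly. Their poses are not given: they have to be found in the camera images.
- rack: Accessory rail, fixed: aluminium strip 340 mm long, 14 thick, 34 to 126 mm above the table, on two dark feet behind it. Origin on the table below the middle of its front face; x along the rail, z up; the front face looks to -y and the holder hangs there, axes parallel. One headed pin sticks straight out of the face; it is clamped and does not move. A hook with clips sits at x = +150; else the face is clear.
- rail_mid (a point): Middle of the rail's front face at the height of the pin's axis (112 mm above the table), axes as rack. Pin: steel neck 8 mm thick, 8 mm long from the face, then a brass head 22 mm across, 4 thick. It is clamped anywhere from x = -30 to +30 mm along the rail, different every time, and that x is not measured: see it or feel for it.
- holder: Bottle holder, about 180 g, standing on the table: steel back plate 4 mm thick, 96 high, x -30 to +38, and in front (to -y) a black web, a hoop and a round floor (80 across, 4 thick, centred 86 in front). Origin: middle of the plate's lower edge, mid-thickness; x along the plate, z up. It hangs with its axes parallel to the rack's, its underside 36 mm above the table.
- holder_slot (a point): End of the slot's level channel, where the pin's axis lies when the neck touches that end (x = -1, z = 62 mm from the holder's origin). The channel is 12 mm high, runs from here towards +x and is open at the plate's +x edge, its mouth flared to 22 mm. So the holder moves towards +x onto the pin. Axes as holder.
- holder_seat (a point): Where the pin's axis lies when seated: 76 mm above the holder's underside, mid-thickness of the plate, x = 0. From the channel's end a notch 10 mm wide (x -5 to +5) rises to 80 mm, so with the pin at the end of the channel the holder goes down 14 mm to seat. Axes as holder.
- holder_grip (a point): Grasp point: in the black web, 32 mm in front of the plate (y = -32) and 58 mm above the holder's underside. The web is 14 mm thick along x, here 30 mm long (y -17 to -47), its top 76 mm above the underside: grasp from above across x. Fingers here clear the pin's head. By leverage the plate bears on rail and pin with up to twice the force felt at the hand. Axes as holder.
- holder_floor (a point): Centre of the top of the holder's round floor, where the bottle's foot goes. The hoop around the bottle has an inner diameter of 72 mm, its top edge 70 mm above this point.
- bottle_head (a point): Centre of the blue head (50 mm along x, 24 along y, 32 high) of the white spray bottle, 142 mm above its foot; grasp from above across y; the neck below is 20 mm thick. The bottle, about 220 g, is 158 mm high, its body 56 across. The nozzle points to +x.
- bottle: The white spray bottle as a whole; origin as bottle_foot.
- bottle_foot (a point): Centre of the underside of the white spray bottle, axes as bottle_head.
- jar: white tub with a red lid, 68 mm across, 65 mm high; leave alone (origin: centre of underside)
- bowl: black tint bowl, 110 mm across, 50 mm high; leave alone (origin: centre of underside)
- amber_bottle: second spray bottle, amber with a black head, same size as the white one; leave alone (origin: centre of underside)
- brush: black paddle brush with a wooden handle, lying flat, 190 mm long; leave alone
- comb: red tail comb lying flat, 185 mm long, 6 mm thick; leave alone
- clip: yellow section clip lying flat, 80 mm long; leave alone

How it is judged:
By the outcome, as a careful person would: the job done as asked, in the order asked, and still so for the second after the job is handed in, with the robot touching nothing.
It also fails if it takes over 67 s, if anything falls off the work surface, if the arm or the gripper's body presses on something with over 40 N, if the wrist force passes 120 N, or if a joint passes its speed limit or range.

### The arm

A 6-joint arm with a two-finger parallel gripper is mounted at the origin on the work surface. World frame = base frame: x ahead of the robot, y to its left, z up, the work surface at z = 0. Lengths are in mm, angles in rad, forces in N, time in s.
With the tool pointing down it reaches from about 325 to 1000 mm from the base axis. Payload 5.1 kg.
Tool frame: the origin (TCP) lies at the centre of the arm's flange, where the gripper is bolted on; the fingertips stand r.tip_reach ahead of it and the grasp point (between the pads) lies 155 mm ahead of it (r.tip_reach is the distance from the TCP to the fingertips, in mm); x points along the fingers, y is the direction in which the jaws open and shut, and the axes are right-handed (so a half turn about x gives the same grasp; the last joint's range is limited). The gripper opens to 85 mm and grips with 20 to 120 N. Pads are 22 mm wide; open, the fingers measure 114 mm over their backs; the gripper's body (76 mm by 85 mm) begins 54 mm behind the grasp point. The pads swing forward as they close: fully open they stand 13 mm farther back than shut.
Start: joints at [-1.303, 0.124, 1.65, -0, 1.367, -0.083], TCP at [223.34, -610.414, 404.722] pointing down, gripper open.
Joint ranges: [-2.61, 2.61], [-1.02, 2.33], [0.03, 2.71], [-1.35, 4.49], [0.32, 2.68], [-2.91, 2.91]. Speed limits (rad/s): [2.57, 2.57, 3.14, 3.14, 3.14, 3.14].

### API

Orientations are given as a unit quaternion [x, y, z, w].
In Python, from station import r, eyes gives the robot as it stands.
- The arm moves only by the tool servo_tool, never from a script. Its arguments are lists of equal length, an entry for each row: "fingers": the opening, from 0 (shut) to 1 (fully open); "dp": the shift along the tool's x, y, z as a fraction of full scale, a list of three; "rot": the turn, a rotation vector about the tool's x, y, z as a fraction of full scale, a list of three. In form: {"fingers": [fingers, ...], "dp": [[x, y, z], ...], "rot": [[wx, wy, wz], ...]}. A call has 1 to 10 rows; each row is the pose to reach, as a shift and turn from the pose commanded when the call began, along the tool's axes at that moment, turning the shorter way round; what a row does not reach only later rows make up. Full scale, the value 1, is 0.1 m for a shift and 180 degrees for a turn. A row lasts 1/8 s, in which the tool goes at most 62.5 mm and 10.7 degrees, less where a joint would pass 70% of its speed; a pose out of reach is approached as far as the arm can. A call with a number of a shift or a turn outside -1 to 1 is refused whole. A call with a gripper value outside its range is refused whole. The fingers move at their own pace and stop on an object; "newtons" is the grip in N (left out, the last holds). Time passes only in rows, so rows that repeat a pose let the fingers close. It gives the time, the measured TCP pose, the force and the opening at its end, in the units of the state.
- r.get_state(): the state, without advancing time (a new reading comes with each control period).
- eyes.grab_frame(name): name is "scene" or "top" or "wrist"; returns (picture, depth): 480x640x3 uint8, blue, green, red; 480x640 float32, mm along the optical axis (not along the pixel's ray), 0 where there is no reading.
- eyes.camera_model(name): a dict with "fovy" (degrees; the focal length in pixels is half the picture's height over the tangent of half this angle, whatever the lens; pixels are square), "cx", "cy" (the principal point, pixels), "R" (3x3) and "t" (3): a world point X has camera coordinates R X + t. Camera axes: x right, y down, z forward; pixel columns grow to the right and rows downward; lengths in mm; the calibration is good to about 2 mm. A picture is of the moment at which its call begins: read the wrist's pose just before it. camera_model takes no time and is no camera call; for the wrist camera it gives the pose at the moment of the call.
- r.sign_off(): hands the job in, once; it reports no verdict.
The state is a dict: "time_s": time; "joint_pos": joint angles; "qd": joint speeds; "effort": joint torques, N m; "position": TCP position; "orientation": TCP orientation; "force": force on the tool from outside, world axes, zero at the start; "torque": the same for the moment, N m; "width": finger opening in mm.
Only numpy, scipy, OpenCV 4.12 (cv2) and the standard library are available. Lean on these libraries where they do the work, as an engineer would, in place of code of your own. Each camera call takes 0.05 s, during which the arm holds its last target. There are 200 camera calls.

## Working session

There is one attempt and no reset: what is moved stays moved. The work goes in short steps, Python scripts to look and compute and a tool call to move; the robot and the scene stay as the last step left them, time stands still between calls to the robot, and variables do not carry over. Pictures are saved under pics/ and viewed, about 8 in all and at most 12, crops included, and the job is handed in when it is done.

Besides the shell and the picture viewer there is one more tool, called after "Call:" in YAML: its name, and indented under it one key for each argument. servo_tool: Moves the arm, as the interface text tells. Its arguments: {"type":"object","properties":{"fingers":{"type":"array"},"dp":{"type":"array"},"rot":{"type":"array"},"newtons":{"type":"number"}},"required":["fingers","dp","rot"]}

```bash
mkdir -p pics; cat > h.py <<'E'
import numpy as np, cv2
from station import r, eyes
from scipy.spatial.transform import Rotation as Ro
def grab(n, save=None):
    m=eyes.camera_model(n); p,d=eyes.grab_frame(n)
    if save: cv2.imwrite('pics/'+save,p)
    return p,d,m
def f(m): return 240/np.tan(np.radians(m['fovy'])/2)
def pts(d,m,mask):
    v,u=np.nonzero(mask&(d>0)); z=d[v,u]
    c=np.c_[(u-m['cx'])*z/f(m),(v-m['cy'])*z/f(m),z]
    return (c-np.array(m['t']))@np.array(m['R'])
def P(d,m,u,v):
    z=d[v,u]; c=np.array([(u-m['cx'])*z/f(m),(v-m['cy'])*z/f(m),z]); return (c-np.array(m['t']))@np.array(m['R'])
def ray(m,u,v,h):
    R=np.array(m['R']);o=-R.T@np.array(m['t']);q=R.T@np.array([(u-m['cx'])/f(m),(v-m['cy'])/f(m),1]); return o+q*(h-o[2])/q[2]
def proj(m,X):
    c=np.array(m['R'])@np.array(X)+np.array(m['t']); return c[:2]/c[2]*f(m)+[m['cx'],m['cy']]
def st():
    s=r.get_state(); print({k:np.round(s[k],3).tolist() for k in ('time_s','joint_pos','position','orientation','force','width')}); return s
def togo(grasp, yaw_dir=None):
    # dp (fraction) in tool axes to bring grasp pt (155 ahead) to world point, keeping orientation
    s=r.get_state(); M=Ro.from_quat(s['orientation']).as_matrix()
    g=np.array(s['position'])+155*M[:,0]; return M.T@(np.array(grasp)-g)/100
E
python3 - <<'E'
from h import *
s=st(); print(Ro.from_quat(s['orientation']).as_matrix().round(3), r.tip_reach)
for n in('scene','top'):
    p,d,m=grab(n,n+'0.png'); print(n,m['fovy'],np.round(m['t'],1),np.round(m['R'],3).tolist())
    np.savez('/tmp/'+n,p=p,d=d)
E
```

```text
{'time_s': 0.0, 'joint_pos': [-1.303, 0.125, 1.652, 0.0, 1.367, -0.083], 'position': [223.268, -610.183, 403.444], 'orientation': [-0.696, -0.124, 0.696, -0.123], 'force': [0.87, 0.649, -0.207], 'width': 85.509}
[[-0.001  0.344 -0.939]
 [ 0.002 -0.939 -0.344]
 [-1.    -0.002 -0.   ]] 173.4
scene 53.971015796852186 [ 362.4 -227.6 1291.2] [[-0.498, 0.867, -0.001], [0.552, 0.316, -0.771], [-0.669, -0.385, -0.636]]
top 43.62510198614732 [ -96.7  589.8 1050.4] [[-0.001, -1.0, 0.005], [-0.976, 0.0, -0.219], [0.219, -0.005, -0.976]]
```

View pics/top0.png

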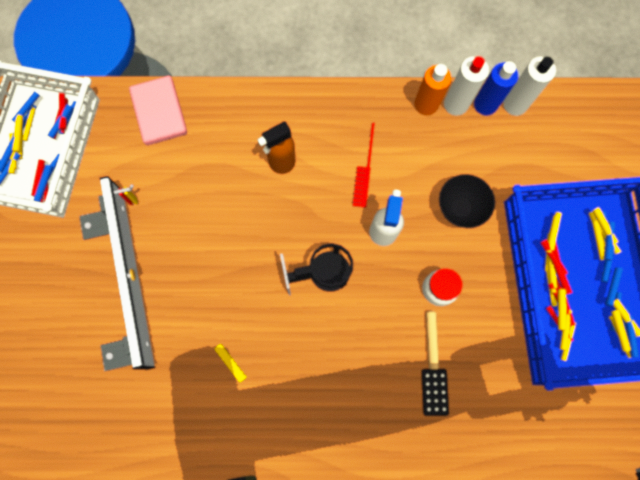

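View pics/scene0.png

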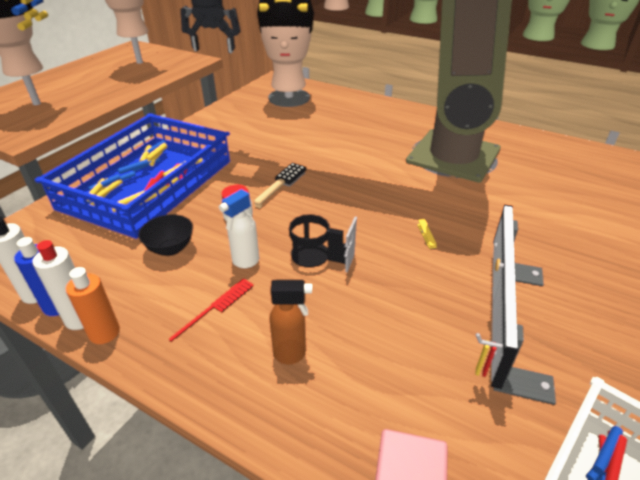

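The top view shows the rail at the left, with the brass pin near (130,274) and the hook at (128,193). The holder plate is at (285,272) with its hoop at (330,267), the white bottle's blue head is at (394,207), and the amber bottle is at (278,145). The scene view agrees.

```bash
cat > m.py <<'E'
from h import *
def line(q):
    c=np.median(q,0); 
    for _ in range(4):
        u=np.linalg.svd(q-c)[2][0]; u*=np.sign(u[0]); n=np.array([-u[1],u[0]]); e=(q-c)@n
        q=q[abs(e-np.median(e))<5]; c=q.mean(0)
    s=(q-c)@u
    return c,u,np.degrees(np.arctan2(u[1],u[0])),np.percentile(s,[0.5,99.5]),np.percentile((q-c)@n,[2,98])
p=np.load('/tmp/top.npz')['p'];d=np.load('/tmp/top.npz')['d'];m=eyes.camera_model('top')
H,W=d.shape; X=pts(d,m,d>0); v,u=np.nonzero(d>0)
def box(a,b,c,e): return (u>=a)&(u<b)&(v>=c)&(v<e)
def rep(n,s):
    q=X[s]; print(n,len(q),q[:,2].min().round(1),q[:,2].max().round(1)); print(line(q[:,:2]))
rep('railtop',box(90,160,170,375)&(X[:,2]>121)&(X[:,2]<131))
rep('plate',box(270,300,245,300)&(X[:,2]>88)&(X[:,2]<102))
s=box(300,360,235,300)&(X[:,2]>66)&(X[:,2]<84); q=X[s]
print('hoop',len(q),q[:,0].min(),q[:,0].max(),q[:,1].min(),q[:,1].max())
ring=q[q[:,1]<q[:,1].min()+75]; A=np.c_[2*ring[:,:2],np.ones(len(ring))]; sol=np.linalg.lstsq(A,(ring[:,:2]**2).sum(1),rcond=None)[0]
print('hoopfit',sol[:2],np.sqrt(sol[2]+sol[0]**2+sol[1]**2))
hsv=cv2.cvtColor(p,cv2.COLOR_BGR2HSV)[v,u]
b=(hsv[:,0]>100)&(hsv[:,0]<128)&(hsv[:,1]>150)&box(365,420,180,235); q=X[b]; print('blue z',np.percentile(q[:,2],[1,50,99]))
rep('bluetop',b&(X[:,2]>152))
br=(hsv[:,0]>12)&(hsv[:,0]<32)&(hsv[:,1]>100)&box(122,142,255,292); print('brass',np.c_[u,v][br].mean(0),X[br].mean(0),br.sum(), X[br&(X[:,2]>90)].mean(0) )
am=box(255,300,115,175)&(X[:,2]>140); print('amber head',X[am].min(0),X[am].max(0))
# scene
sc=np.load('/tmp/scene.npz');ps,ds=sc['p'],sc['d'];ms=eyes.camera_model('scene')
g=cv2.resize(ps[200:400,440:560],None,fx=4,fy=3.0); cv2.imwrite('pics/sc1.png',g)
g2=cv2.resize(p[170:380,90:360],None,fx=2.8,fy=2.8,interpolation=cv2.INTER_CUBIC); cv2.imwrite('pics/top1.png',g2)
E
python3 m.py
```

```text
railtop 1653 121.0 130.8
(array([523.28614778, 237.33482111]), array([0.97212548, 0.2344612 ]), np.float64(13.559864444344287), array([-166.30923988,  177.51373025]), array([-4.71421795,  4.6615968 ]))
plate 81 88.8 98.9
(array([531.47244271, -46.11739624]), array([0.97894237, 0.20413681]), np.float64(11.778973476631254), array([-31.72221125,  31.56815792]), array([-1.92419625,  1.98335469]))
hoop 421 506.5584302776289 586.6816801292969 -169.76827647573975 -73.98073218087735
hoopfit [ 546.46942641 -130.61288381] 38.26809671587212
blue z [143.450102   156.3629636  160.56656319]
bluetop 339 152.1 161.7
(array([ 627.48829747, -235.79293835]), array([ 0.97710406, -0.21276195]), np.float64(-12.284259005789918), array([-23.4105118 ,  24.05203424]), array([-4.71205832,  4.69074578]))
brass [137.15841584 269.81683168] [544.55490534 235.5185857   31.00957579] 202 [521.21006805 219.33603643 115.22782765]
amber head [748.07756333 -56.75142981 140.05878073] [792.9989437    2.11402948 161.64496368]
```

View pics/top1.png

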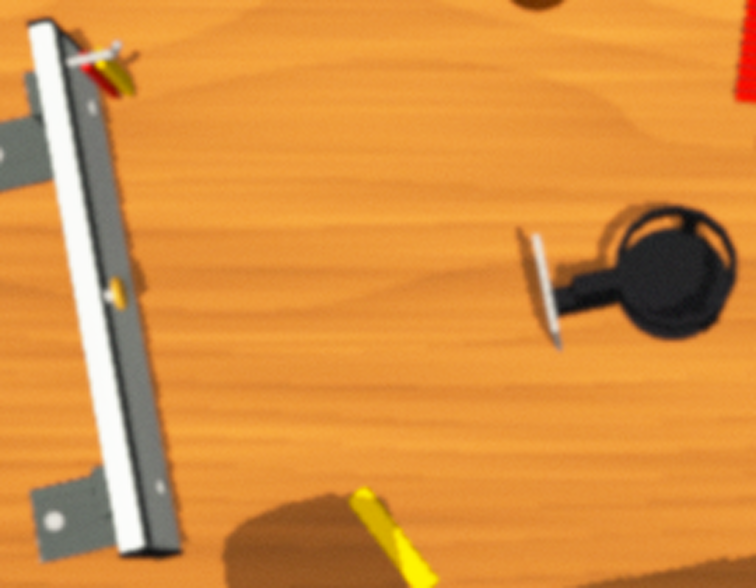

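The crop shows the rail's white top strip running from (43,25) to (132,555), the brass pin head at (118,293), and the holder plate from (537,235) to (555,335).

```bash
cat > m2.py <<'E'
from h import *
p=np.load('/tmp/top.npz')['p'];m=eyes.camera_model('top')
g=p.min(2).astype(int); F=[];B=[]
for v in range(190,360):
    c=np.nonzero(g[v,95:150]>165)[0]+95
    if len(c)>3: F.append(ray(m,c.max()+.5,v,126)[:2]); B.append(ray(m,c.min()-.5,v,126)[:2])
for n,q in(('front',np.array(F)),('back',np.array(B))):
    a,b=np.polyfit(q[:,0],q[:,1],1)
    e=q[:,1]-a*q[:,0]-b; k=abs(e)<3; a,b=np.polyfit(q[k,0],q[k,1],1); print(n,k.sum(),'yaw',np.degrees(np.arctan(a)),'y at 520',a*520+b, e.std())
hsv=cv2.cvtColor(p,cv2.COLOR_BGR2HSV)
k=(hsv[...,0]>12)&(hsv[...,0]<32)&(hsv[...,1]>130)
sub=k[262:290,122:136]; print(sub.astype(int)); 
for uv in((132,274.5),(131,270),(131,279)): print(ray(m,*uv,112))
for uv in((110.4,177),(141.8,366)): print(ray(m,*uv,126))
E
python3 m2.py
```

```text
front 160 yaw 13.55445676453495 y at 520 228.2458871777805 4.134141053754041
back 113 yaw 13.604205622919617 y at 520 244.34877522421493 7.041285945422652
[[0 0 0 0 0 0 0 0 0 0 0 0 0 0]
 [0 0 0 0 0 0 0 0 0 0 0 0 0 0]
 [0 0 0 0 0 0 0 0 0 0 0 0 0 0]
 [0 0 0 0 0 0 0 0 0 0 0 0 0 0]
 [0 0 0 0 0 0 0 0 0 0 0 0 0 0]
 [0 0 0 0 0 0 0 0 0 0 0 0 0 0]
 [0 0 0 0 0 0 0 0 0 0 0 0 0 0]
 [0 0 0 0 0 0 0 0 1 1 1 0 0 0]
 [0 0 0 0 0 0 0 0 1 1 1 1 0 0]
 [0 0 0 0 0 0 0 0 1 1 1 1 0 0]
 [0 0 0 0 0 0 0 0 1 1 1 1 0 0]
 [0 0 0 0 0 0 0 0 1 1 1 1 1 0]
 [0 0 0 0 0 0 0 0 0 1 1 1 1 0]
 [0 0 0 0 0 0 0 0 0 1 1 1 1 0]
 [0 0 0 0 0 0 0 0 0 1 1 1 1 0]
 [0 0 0 0 0 0 0 0 0 1 1 1 1 0]
 [0 0 0 0 0 0 0 0 0 1 1 1 1 0]
 [0 0 0 0 0 0 0 0 0 0 1 1 1 0]
 [0 0 0 0 0 0 0 0 0 0 0 1 0 0]
 [0 0 0 0 0 0 0 0 0 0 0 0 0 0]
 [0 0 0 0 0 0 0 0 0 0 0 0 0 0]
 [0 0 0 0 0 0 0 0 0 0 0 0 0 0]
 [0 0 0 0 0 0 0 0 0 0 0 0 0 0]
 [0 0 0 0 0 0 0 0 0 0 0 0 0 0]
 [0 0 0 0 0 0 0 0 0 0 0 0 0 0]
 [0 0 0 0 0 0 0 0 0 0 0 0 0 0]
 [0 0 0 0 0 0 0 0 0 0 0 0 0 0]
 [0 0 0 0 0 0 0 0 0 0 0 0 0 0]]
[521.52353307 220.71334975 112.        ]
[529.55233121 222.99065946 112.        ]
[513.52346287 221.9493961  112.        ]
[696.86856486 266.80967702 126.        ]
[363.62163686 190.0535668  126.        ]
```

Call:
servo_tool:
  fingers: [1,1,1,1,1,1,1,1,1,1]
  dp:
    - [0,0,0]
    - [0,0,0]
    - [0,0,0]
    - [0,0,0]
    - [0,0,0]
    - [0,0,0]
    - [0,0,0]
    - [0,0,0]
    - [0,0,0]
    - [0,0,0]
  rot:
    - [-0.05,0,0]
    - [-0.11,0,0]
    - [-0.17,0,0]
    - [-0.23,0,0]
    - [-0.29,0,0]
    - [-0.35,0,0]
    - [-0.4,0,0]
    - [-0.455,0,0]
    - [-0.455,0,0]
    - [-0.455,0,0]

```text
time_s: 1.35
position: [223.3, -610.4, 404.3]
orientation: [0.446, 0.549, -0.446, 0.549]
force: [-0.5, -0.2, 0.6]
width: 85.2
```

Call:
servo_tool:
  fingers: [1,1,1]
  dp:
    - [0,0.4,-0.45]
    - [0,0.83,-0.91]
    - [0,0.83,-0.91]
  rot:
    - [0,0,0]
    - [0,0,0]
    - [0,0,0]

```text
time_s: 1.72
position: [287.2, -501.4, 404.6]
orientation: [0.445, 0.55, -0.444, 0.55]
force: [0.3, -0.6, -0.3]
width: 85.3
```

Call:
servo_tool:
  fingers: [1,1,1]
  dp:
    - [0,0.4,-0.45]
    - [0,0.83,-0.91]
    - [0,0.83,-0.91]
  rot:
    - [0,0,0]
    - [0,0,0]
    - [0,0,0]

```text
time_s: 2.1
position: [349.2, -395.8, 404.9]
orientation: [0.444, 0.55, -0.444, 0.55]
force: [0.0, 0.2, -0.5]
width: 85.3
```

Call:
servo_tool:
  fingers: [1,1,1]
  dp:
    - [0,0.4,-0.45]
    - [0,0.83,-0.91]
    - [0,0.83,-0.91]
  rot:
    - [0,0,0]
    - [0,0,0]
    - [0,0,0]

```text
time_s: 2.48
position: [411.4, -290.0, 405.0]
orientation: [0.444, 0.55, -0.444, 0.55]
force: [-0.9, -0.6, 0.3]
width: 85.3
```

Call:
servo_tool:
  fingers: [1,1,1]
  dp:
    - [0,0.4,-0.45]
    - [0,0.83,-0.91]
    - [0,0.83,-0.91]
  rot:
    - [0,0,0]
    - [0,0,0]
    - [0,0,0]

```text
time_s: 2.85
position: [473.6, -184.3, 404.9]
orientation: [0.444, 0.55, -0.444, 0.55]
force: [-1.0, -0.6, 0.2]
width: 85.4
```

Call:
servo_tool:
  fingers: [1,1,1,1]
  dp:
    - [0,0.4,-0.45]
    - [0,0.83,-0.91]
    - [0,0.83,-0.91]
    - [0,0.83,-0.91]
  rot:
    - [0,0,0]
    - [0,0,0]
    - [0,0,0]
    - [0,0,0]

```text
time_s: 3.35
position: [534.7, -80.8, 404.5]
orientation: [0.445, 0.549, -0.446, 0.549]
force: [-0.6, -0.2, 0.5]
width: 85.9
```

```bash
python3 - <<'E'
from h import *
s=st(); M=Ro.from_quat(s['orientation']).as_matrix(); print(M.round(3)); print(togo([534.5,-78.1,58]))
p,d,m=grab('wrist','w1.png'); np.savez('/tmp/w1',p=p,d=d,R=m['R'],t=m['t'],cx=m['cx'],cy=m['cy'],fovy=m['fovy'])
C=-np.array(m['R']).T@np.array(m['t']);print('cam',C, np.array(m['R'])[2], M.T@(C-s['position']))
E
```

```text
{'time_s': 3.35, 'joint_pos': [-0.249, -0.119, 1.894, -0.001, 1.367, -0.456], 'position': [534.709, -80.752, 404.512], 'orientation': [0.445, 0.549, -0.446, 0.549], 'force': [-0.63, -0.222, 0.52], 'width': 85.891}
[[-0.001  0.979  0.206]
 [-0.001  0.206 -0.979]
 [-1.    -0.001  0.001]]
[ 1.91509178  0.00637843 -0.02887683]
cam [519.99018916  -5.97922912 373.92195769] [ 0.06053147 -0.2902909  -0.95502206] [ 30.53394369   1.02842983 -76.22336377]
```

View pics/w1.png

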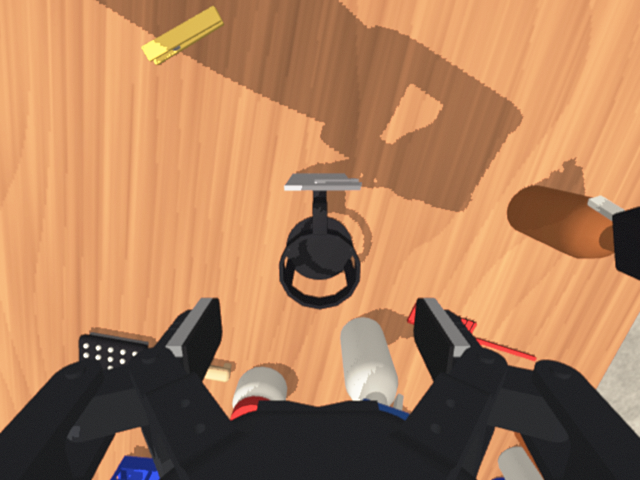

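The wrist view shows the plate's top edge level from (285,186) to (361,186), the web at column 320, and the hoop centred near (320,270).

```bash
python3 - <<'E'
from h import *
z=np.load('/tmp/w1.npz'); m={k:z[k] for k in('R','t','cx','cy','fovy')}; d=z['d'];p=z['p']
X=pts(d,m,d>0); v,u=np.nonzero(d>0)
s=(u>270)&(u<375)&(v>165)&(v<200)&(X[:,2]>90); q=X[s]; print(len(q),q.min(0),q.max(0), np.c_[u,v][s].min(0),np.c_[u,v][s].max(0))
from m import line
print(line(q[:,:2]))
# web : dark cols at rows 195-212
for row in(198,204,210):
    c=np.nonzero(p[row,300:340].max(1)<70)[0]+300; a,b=ray(m,c.min()-.5,row,76),ray(m,c.max()+.5,row,76); print(row,c.min(),c.max(),a,b,(a+b)/2)
E
```

```text
411 [500.35692842 -53.44753598  90.01960686] [563.52150368 -37.07838886  97.81098404] [284 184] [360 189]
railtop 1653 121.0 130.8
(array([523.28614778, 237.33482111]), array([0.97212548, 0.2344612 ]), np.float64(13.559864444344287), array([-166.30923988,  177.51373025]), array([-4.71421795,  4.6615968 ]))
plate 81 88.8 98.9
(array([531.47244271, -46.11739624]), array([0.97894237, 0.20413681]), np.float64(11.778973476631254), array([-31.72221125,  31.56815792]), array([-1.92419625,  1.98335469]))
hoop 421 506.5584302776289 586.6816801292969 -169.76827647573975 -73.98073218087735
hoopfit [ 546.46942641 -130.61288381] 38.26809671587212
blue z [143.450102   156.3629636  160.56656319]
bluetop 339 152.1 161.7
(array([ 627.48829747, -235.79293835]), array([ 0.97710406, -0.21276195]), np.float64(-12.284259005789918), array([-23.4105118 ,  24.05203424]), array([-4.71205832,  4.69074578]))
brass [137.15841584 269.81683168] [544.55490534 235.5185857   31.00957579] 202 [521.21006805 219.33603643 115.22782765]
amber head [748.07756333 -56.75142981 140.05878073] [792.9989437    2.11402948 161.64496368]
(array([532.02126266, -45.04778905]), array([0.97851948, 0.20615438]), np.float64(11.897083851798293), array([-32.03002222,  31.83998291]), array([-1.92394413,  1.63315268]))
198 314 325 [527.37062239 -59.38495388  76.        ] [538.03911141 -57.1295266   76.        ] [532.7048669  -58.25724024  76.        ]
204 313 326 [527.60040717 -64.9874636   76.        ] [540.11485058 -62.34158529  76.        ] [533.85762888 -63.66452445  76.        ]
210 313 326 [528.73153838 -70.46142786  76.        ] [541.31459897 -67.80084137  76.        ] [535.02306868 -69.13113462  76.        ]
```

Call:
servo_tool:
  fingers: [1,1,0.6]
  dp:
    - [0.5,0.02,-0.03]
    - [1,0.02,-0.03]
    - [1,0.02,-0.03]
  rot:
    - [0,0,0]
    - [0,0,0]
    - [0,0,0]

```text
time_s: 3.78
position: [533.7, -77.1, 300.1]
orientation: [0.444, 0.552, -0.447, 0.546]
force: [-0.2, -0.5, 0.2]
width: 70.0
```

Call:
servo_tool:
  fingers: [0.6,0.6,0.6,0,0,0,0,0,0]
  dp:
    - [0.5,0,0]
    - [0.91,0,0]
    - [0.91,0,0]
    - [0.91,0,0]
    - [0.91,0,0]
    - [0.91,0,0]
    - [0.91,0,0]
    - [0.91,0,0]
    - [0.91,0,0]
  rot:
    - [0,0,0]
    - [0,0,0]
    - [0,0,0]
    - [0,0,0]
    - [0,0,0]
    - [0,0,0]
    - [0,0,0]
    - [0,0,0]
    - [0,0,0]
  newtons: 60

```text
time_s: 4.9
position: [537.5, -76.2, 217.0]
orientation: [0.446, 0.548, -0.444, 0.551]
force: [-1.0, -0.7, 7.4]
width: 13.1
```

```bash
python3 - <<'E'
from h import *
s=st(); M=Ro.from_quat(s['orientation']).as_matrix(); print((np.array(s['position'])+155*M[:,0]).round(2),np.degrees(np.arctan2(M[1,1],M[0,1])))
p,d,m=grab('wrist','w2.png')
E
```

```text
{'time_s': 4.9, 'joint_pos': [-0.24, 0.084, 2.033, -0.001, 1.019, -0.449], 'position': [537.464, -76.159, 217.02], 'orientation': [0.446, 0.548, -0.444, 0.551], 'force': [-1.0, -0.677, 7.39], 'width': 13.115}
[538.23 -76.43  62.02] 12.009926085145185
```

View pics/w2.png

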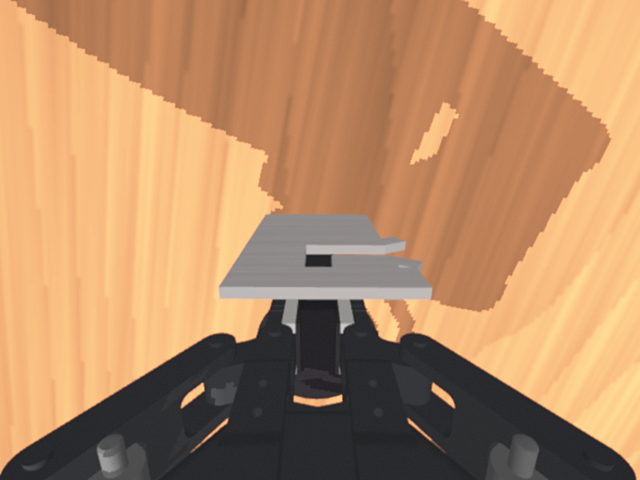

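The web is gripped (13.1 mm). The plate's top edge runs from (219,293) to (431,293), level in the view, and the slot mouth is at the right (405,250).

```bash
cat > hold.py <<'E'
from h import *
s=r.get_state(); M=Ro.from_quat(s['orientation']).as_matrix()
m=eyes.camera_model('wrist'); p=cv2.imread('pics/w2.png').astype(int)
print(m['fovy'],m['cx'],m['cy'])
for row in range(282,302,2): 
    k=np.nonzero((p[row].min(1)>95)&((p[row].max(1)-p[row].min(1))<25))[0]; k=k[(k>200)&(k<450)]; print(row,k.min() if len(k) else 0,k.max() if len(k) else 0,p[row,260].tolist())
def loc(u,v):
    X=ray(m,u,v,96); return X.round(1), (M.T@(X-s['position'])).round(2)
for uv in((219,298.5),(431,298.5),(219.5,287),(431,287)): print(uv,*loc(*uv))
a=ray(m,219,298.5,96);b=ray(m,431,298.5,96); print(np.degrees(np.arctan2((b-a)[1],(b-a)[0])),np.linalg.norm(b-a))
E
python3 hold.py
```

```text
71.94618535346022 317.4343170964665 238.70132331263915
282 222 427 [133, 135, 139]
284 221 428 [135, 136, 141]
286 220 430 [141, 143, 147]
288 219 431 [184, 186, 191]
290 220 431 [183, 185, 189]
292 220 430 [182, 185, 189]
294 220 430 [183, 184, 188]
296 220 430 [184, 186, 189]
298 271 430 [180, 186, 208]
300 286 349 [129, 190, 250]
(219, 298.5) [503.9 -53.7  96. ] [120.82 -28.75 -29.27]
(431, 298.5) [566.8 -40.4  96. ] [121.11  35.56 -29.16]
(219.5, 287) [503.6 -49.9  96. ] [120.81 -28.26 -33.09]
(431, 287) [565.6 -36.8  96. ] [121.1   35.17 -33.  ]
11.909167858550619 64.31201020581778
```

Call:
servo_tool:
  fingers: [0,0,0,0]
  dp:
    - [-0.1,0,0]
    - [-0.3,0,0]
    - [-0.54,0,0]
    - [-0.54,0,0]
  rot:
    - [0,0,0]
    - [0,0,0]
    - [-0.004,0,0]
    - [-0.0086,0,0]

```text
time_s: 5.45
position: [536.8, -75.8, 270.5]
orientation: [0.438, 0.554, -0.437, 0.557]
force: [0.2, 0.1, -2.7]
width: 13.5
```

Call:
servo_tool:
  fingers: [0,0,0,0]
  dp:
    - [0,0,-0.3]
    - [0,0,-0.65]
    - [0,0,-1]
    - [0,0,-1]
  rot:
    - [0,0,0]
    - [0,0,0]
    - [0,0,0]
    - [0,0,0]

```text
time_s: 5.95
position: [511.5, 23.1, 266.4]
orientation: [0.436, 0.557, -0.437, 0.555]
force: [-0.1, 0.1, -1.8]
width: 13.0
```

Call:
servo_tool:
  fingers: [0,0,0,0]
  dp:
    - [0,0,-0.3]
    - [0,0,-0.65]
    - [0,0,-0.9]
    - [0,0,-0.9]
  rot:
    - [0,0,0]
    - [0,0,0]
    - [0,0,0]
    - [0,0,0]

```text
time_s: 6.45
position: [491.2, 109.4, 267.0]
orientation: [0.437, 0.556, -0.437, 0.556]
force: [-0.6, -0.1, -2.1]
width: 13.1
```

```bash
cat > tgt.py <<'E'
from h import *
import sys
def t(X):
    s=st(); M=Ro.from_quat(s['orientation']).as_matrix()
    print('yaw',np.degrees(np.arctan2(M[1,1],M[0,1])),'xax',M[:,0].round(4),'dp',(M.T@(np.array(X)-s['position'])/100).round(3))
E
python3 - <<'E'
from tgt import *
t([473.2,165.9,267])
p,d,m=grab('wrist','w3.png'); np.savez('/tmp/w3',d=d)
E
```

```text
{'time_s': 6.45, 'joint_pos': [0.113, -0.073, 2.094, -0.0, 1.121, -0.126], 'position': [491.155, 109.443, 267.009], 'orientation': [0.437, 0.556, -0.437, 0.556], 'force': [-0.643, -0.109, -2.138], 'width': 13.124}
yaw 13.66801308619014 xax [-1.e-03 -4.e-04 -1.e+00] dp [ 0.    -0.041 -0.591]
```

View pics/w3.png

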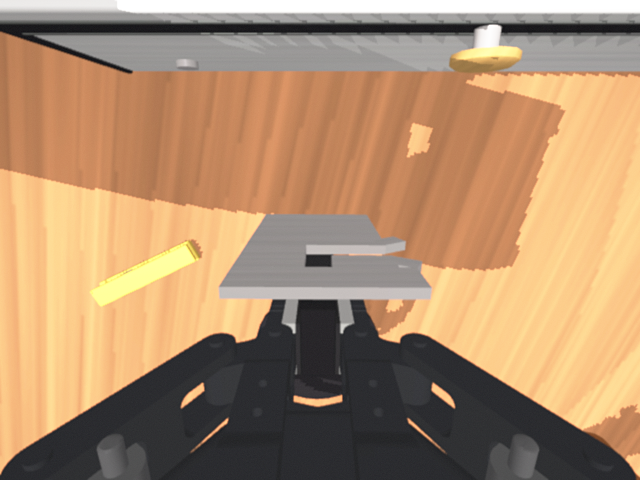

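The wrist view shows the rail across the top of the picture, with its front top edge at row about 28. The pin's brass head is centred at (486,58) with its neck at (487,37), and the held plate has not shifted.

```bash
python3 - <<'E'
from h import *
s=r.get_state(); M=Ro.from_quat(s['orientation']).as_matrix(); m=eyes.camera_model('wrist')
p=cv2.imread('pics/w3.png'); d=np.load('/tmp/w3.npz')['d']; hsv=cv2.cvtColor(p,cv2.COLOR_BGR2HSV)
k=(hsv[...,0]>15)&(hsv[...,0]<32)&(hsv[...,1]>90); k[:,:440]=0;k[:,535:]=0;k[78:]=0
k=cv2.morphologyEx(k.astype(np.uint8),cv2.MORPH_OPEN,np.ones((3,3)))>0
v,u=np.nonzero(k); print(u.min(),u.max(),v.min(),v.max())
X=pts(d,m,k); tl=(X-s['position'])@M; ok=(X[:,2]>95)&(X[:,2]<130)
print('brass world',X[ok].mean(0),X[ok].min(0),X[ok].max(0)); print('tool',tl[ok].mean(0),tl[ok].min(0),tl[ok].max(0))
# neck
n=np.zeros_like(k); n[30:45,470:505]=1; n&=(p.min(2)>140); vv,uu=np.nonzero(n); Y=pts(d,m,n); tn=(Y-s['position'])@M
print('neck px',uu.min(),uu.max(),'world',np.median(Y,0),'tool',np.median(tn,0),tn.min(0),tn.max(0))
# rail face
g=np.zeros_like(k); g[36:66,150:440]=1; G=pts(d,m,g); tg=(G-s['position'])@M; o=(G[:,2]<124)&(G[:,2]>40); print('face tool z',np.percentile(tg[o][:,2],[5,50,95]),'slope',np.polyfit(tg[o][:,1],tg[o][:,2],1))
# plate
h=np.zeros_like(k); h[289:297,222:429]=1; H=pts(d,m,h); th=(H-s['position'])@M; print('plate top tool',th.min(0),np.median(th,0),th.max(0))
h[:]=0; h[225:240,262:370]=1; H=pts(d,m,h); th=(H-s['position'])@M; print('plate back', np.median(th,0))
E
```

```text
450 527 47 77
brass world [520.94883917 218.34139024 117.27063177] [511.46379231 215.59386245 102.95995704] [532.17946599 223.69643541 124.43893256]
tool [149.78937651  54.60852195 -99.59368672] [ 142.62188392   45.18222131 -102.65089051] [164.09768373  66.56479473 -98.1235741 ]
neck px 470 504 world [520.56230015 225.97196372 115.34399706] tool [ 151.70974423   56.00424286 -107.18438031] [ 148.95597569   52.0645651  -111.02591985] [ 177.88291247   73.81999086 -104.37930798]
face tool z [-110.84193387 -110.5867907  -110.2976178 ] slope [-8.25150290e-04 -1.10572224e+02]
plate top tool [119.05718599 -27.91051664 -33.00236685] [120.82605132   3.33746167 -31.29778543] [122.68717565  34.74972788 -29.31823676]
plate back [ 1.79169979e+02  3.74955169e-03 -3.34638593e+01]
```

Call:
servo_tool:
  fingers: [0,0,0,0,0,0]
  dp:
    - [-0.007,-0.05,-0.2]
    - [-0.007,-0.05,-0.4]
    - [-0.007,-0.05,-0.6]
    - [-0.007,-0.05,-0.7]
    - [-0.007,-0.05,-0.74]
    - [-0.007,-0.05,-0.74]
  rot:
    - [0,0,0]
    - [0,0,0]
    - [0,0,0]
    - [0,0,0]
    - [0,0,0]
    - [0,0,0]

```text
time_s: 7.25
position: [469.5, 179.4, 268.3]
orientation: [0.438, 0.555, -0.438, 0.555]
force: [-1.0, 0.1, -2.5]
width: 13.3
```

Call:
servo_tool:
  fingers: [0,0]
  dp:
    - [0,0,-0.015]
    - [0,0,-0.015]
  rot:
    - [0,0,0]
    - [0,0,0]

```text
time_s: 7.5
position: [469.0, 181.0, 268.4]
orientation: [0.438, 0.555, -0.438, 0.555]
force: [-0.8, -0.4, -1.4]
width: 13.1
```

Call:
servo_tool:
  fingers: [0,0]
  dp:
    - [0,0,-0.01]
    - [0,0,-0.01]
  rot:
    - [0,0,0]
    - [0,0,0]

```text
time_s: 7.75
position: [468.7, 182.2, 268.5]
orientation: [0.438, 0.555, -0.438, 0.556]
force: [0.5, 0.4, -2.6]
width: 13.3
```

```bash
python3 - <<'E'
from tgt import *
ex=np.array([.9722,.2343]);o=np.array([491.155,109.443])
t([491.2,109.4,267])
E
```

```text
{'time_s': 7.75, 'joint_pos': [0.264, -0.076, 2.094, -0.0, 1.123, 0.027], 'position': [468.729, 182.186, 268.457], 'orientation': [0.438, 0.555, -0.438, 0.556], 'force': [0.547, 0.425, -2.556], 'width': 13.278}
yaw 13.550636503018715 xax [ 1.e-04 -0.e+00 -1.e+00] dp [0.015 0.048 0.76 ]
```

Call:
servo_tool:
  fingers: [0,0]
  dp:
    - [0.007,0,-0.008]
    - [0.007,0,-0.01]
  rot:
    - [0,0,0]
    - [0,0,0]

```text
time_s: 8.0
position: [468.5, 183.1, 267.7]
orientation: [0.437, 0.555, -0.438, 0.556]
force: [0.8, 0.1, -2.3]
width: 13.1
```

Call:
servo_tool:
  fingers: [0,0]
  dp:
    - [0,0,-0.005]
    - [0,0,-0.008]
  rot:
    - [0,0,0]
    - [0,0,0]

```text
time_s: 8.25
position: [468.4, 183.5, 267.7]
orientation: [0.437, 0.555, -0.438, 0.556]
force: [1.5, -4.9, -1.9]
width: 13.2
```

Call:
servo_tool:
  fingers: [0,0,0,0,0]
  dp:
    - [0,0,0.006]
    - [0,0.06,0.006]
    - [0,0.12,0.006]
    - [0,0.18,0.006]
    - [0,0.22,0.006]
  rot:
    - [0,0,0]
    - [0,0,0]
    - [0,0,0]
    - [0,0,0]
    - [0,0,0]

```text
time_s: 8.88
position: [490.2, 188.5, 267.6]
orientation: [0.437, 0.556, -0.438, 0.555]
force: [-1.6, -4.5, -1.3]
width: 13.1
```

Call:
servo_tool:
  fingers: [0,0,0,0]
  dp:
    - [0,0.03,0]
    - [0,0.06,0]
    - [0,0.09,0]
    - [0,0.11,0]
  rot:
    - [0,0,0]
    - [0,0,0]
    - [0,0,0]
    - [0,0,0]

```text
time_s: 9.38
position: [500.6, 191.1, 267.7]
orientation: [0.437, 0.556, -0.438, 0.556]
force: [-1.8, -4.5, -1.4]
width: 13.2
```

```bash
python3 - <<'E'
from tgt import *
t([468.4,183.5,267.7])
grab('wrist','w4.png')
E
```

```text
{'time_s': 9.375, 'joint_pos': [0.264, 0.0, 2.022, -0.0, 1.119, 0.028], 'position': [500.638, 191.073, 267.69], 'orientation': [0.437, 0.556, -0.438, 0.556], 'force': [-1.789, -4.457, -1.387], 'width': 13.188}
yaw 13.55322773179197 xax [-2.e-04 -2.e-04 -1.e+00] dp [-0.    -0.331 -0.002]
```

View pics/w4.png

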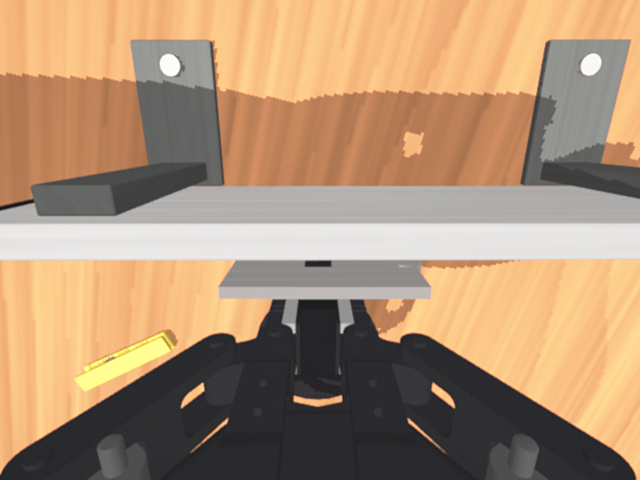

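The plate lies flat on the rail and the pin is hidden behind it, with light contact. I'll go on sliding.

Call:
servo_tool:
  fingers: [0,0,0,0,0,0]
  dp:
    - [0,0.04,0.002]
    - [0,0.08,0.002]
    - [0,0.12,0.002]
    - [0,0.16,0.002]
    - [0,0.2,0.002]
    - [0,0.23,0.002]
  rot:
    - [0,0,0]
    - [0,0,0]
    - [0,0,0]
    - [0,0,0]
    - [0,0,0]
    - [0,0,0]

```text
time_s: 10.18
position: [523.2, 196.4, 267.8]
orientation: [0.438, 0.555, -0.437, 0.555]
force: [-1.2, -1.7, -1.5]
width: 13.4
```

Call:
servo_tool:
  fingers: [0,0]
  dp:
    - [0,0.015,0]
    - [0,0.025,0]
  rot:
    - [0,0,0]
    - [0,0,0]

```text
time_s: 10.42
position: [525.5, 196.9, 267.7]
orientation: [0.438, 0.556, -0.437, 0.555]
force: [-0.2, -3.4, -2.2]
width: 13.3
```

Call:
servo_tool:
  fingers: [0,0]
  dp:
    - [0,0.01,0]
    - [0,0.015,0]
  rot:
    - [0,0,0]
    - [0,0,0]

```text
time_s: 10.68
position: [526.8, 197.3, 267.7]
orientation: [0.438, 0.555, -0.437, 0.555]
force: [-1.1, -2.3, -1.0]
width: 13.0
```

Call:
servo_tool:
  fingers: [0,0]
  dp:
    - [0,0.006,0]
    - [0,0.01,0]
  rot:
    - [0,0,0]
    - [0,0,0]

```text
time_s: 10.92
position: [527.8, 197.5, 267.8]
orientation: [0.438, 0.555, -0.437, 0.555]
force: [-1.2, -2.4, -1.7]
width: 13.5
```

Call:
servo_tool:
  fingers: [0,0]
  dp:
    - [0,0.006,0]
    - [0,0.01,0]
  rot:
    - [0,0,0]
    - [0,0,0]

```text
time_s: 11.18
position: [528.4, 197.7, 267.6]
orientation: [0.437, 0.556, -0.438, 0.555]
force: [-4.9, -2.5, 0.3]
width: 13.0
```

Call:
servo_tool:
  fingers: [0,0,0,0,0,0,0]
  dp:
    - [0,-0.006,0.002]
    - [0,-0.013,0.002]
    - [0.02,-0.013,0.002]
    - [0.04,-0.013,0.002]
    - [0.06,-0.013,0.002]
    - [0.08,-0.013,0.002]
    - [0.09,-0.013,0.002]
  rot:
    - [0,0,0]
    - [0,0,0]
    - [0,0,0]
    - [0,0,0]
    - [0,0,0]
    - [0,0,0]
    - [0,0,0]

```text
time_s: 12.05
position: [527.6, 197.2, 258.5]
orientation: [0.438, 0.555, -0.437, 0.555]
force: [-0.3, -0.4, -1.3]
width: 12.9
```

Call:
servo_tool:
  fingers: [0,0,0]
  dp:
    - [0.01,0,0]
    - [0.02,0,0]
    - [0.03,0,0]
  rot:
    - [0,0,0]
    - [0,0,0]
    - [0,0,0]

```text
time_s: 12.42
position: [527.6, 197.2, 255.7]
orientation: [0.438, 0.555, -0.437, 0.555]
force: [0.4, 0.0, -2.0]
width: 13.2
```

Descending freely in the notch. I'll creep to the seat.

Call:
servo_tool:
  fingers: [0,0]
  dp:
    - [0.01,0,0]
    - [0.016,0,0]
  rot:
    - [0,0,0]
    - [0,0,0]

```text
time_s: 12.68
position: [527.5, 197.2, 254.1]
orientation: [0.438, 0.555, -0.438, 0.555]
force: [0.4, 0.2, -1.9]
width: 13.3
```

Call:
servo_tool:
  fingers: [0,0]
  dp:
    - [0.005,0,0]
    - [0.01,0,0]
  rot:
    - [0,0,0]
    - [0,0,0]

```text
time_s: 12.92
position: [527.6, 197.2, 253.1]
orientation: [0.438, 0.555, -0.438, 0.556]
force: [0.2, 0.2, -2.0]
width: 13.1
```

Call:
servo_tool:
  fingers: [0,0]
  dp:
    - [0.004,0,0]
    - [0.008,0,0]
  rot:
    - [0,0,0]
    - [0,0,0]

```text
time_s: 13.18
position: [527.6, 197.2, 252.7]
orientation: [0.438, 0.555, -0.437, 0.556]
force: [-2.4, -1.0, 0.7]
width: 13.3
```

Call:
servo_tool:
  fingers: [0,0]
  dp:
    - [0.004,0,0]
    - [0.007,0,0]
  rot:
    - [0,0,0]
    - [0,0,0]

```text
time_s: 13.42
position: [527.7, 197.2, 252.4]
orientation: [0.438, 0.555, -0.437, 0.556]
force: [-3.4, -1.1, 6.2]
width: 13.5
```

Call:
servo_tool:
  fingers: [0.1,0.25,0.5,0.5,0.5,0.5]
  dp:
    - [-0.004,0,0]
    - [-0.004,0,0]
    - [-0.004,0,0]
    - [-0.004,0,0]
    - [-0.004,0,0]
    - [-0.004,0,0]
  rot:
    - [0,0,0]
    - [0,0,0]
    - [0,0,0]
    - [0,0,0]
    - [0,0,0]
    - [0,0,0]

```text
time_s: 14.18
position: [527.6, 197.2, 252.0]
orientation: [0.438, 0.555, -0.438, 0.555]
force: [-0.4, -0.3, 0.4]
width: 42.8
```

Call:
servo_tool:
  fingers: [0.5,0.5,0.5,0.5]
  dp:
    - [-0.2,0,0]
    - [-0.5,0,0]
    - [-1,0,0]
    - [-1,0,0]
  rot:
    - [0,0,0]
    - [0,0,0]
    - [0,0,0]
    - [0,0,0]

```text
time_s: 14.68
position: [529.0, 197.6, 359.5]
orientation: [0.441, 0.553, -0.434, 0.558]
force: [0.5, -0.4, -0.1]
width: 42.9
```

Call:
servo_tool:
  fingers: [0.5,0.5,0.5]
  dp:
    - [-0.4,0,0]
    - [-0.6,0,0.4]
    - [-0.6,0,0.8]
  rot:
    - [0,0,0]
    - [0,0,0]
    - [0,0,0]

```text
time_s: 15.05
position: [546.6, 118.9, 415.3]
orientation: [0.438, 0.555, -0.436, 0.557]
force: [-0.3, -0.9, -0.6]
width: 43.1
```

```bash
python3 - <<'E'
from tgt import *
t([0,0,0])
p,d,m=grab('wrist','w5.png'); np.savez('/tmp/w5',p=p,d=d,R=m['R'],t=m['t'],cx=m['cx'],cy=m['cy'],fovy=m['fovy'])
p,d,m=grab('top','top2.png'); np.savez('/tmp/top2',p=p,d=d)
E
```

```text
{'time_s': 15.05, 'joint_pos': [0.118, -0.084, 1.843, -0.0, 1.377, -0.12], 'position': [546.608, 118.931, 415.295], 'orientation': [0.438, 0.555, -0.436, 0.557], 'force': [-0.265, -0.886, -0.571], 'width': 43.05}
yaw 13.633155057193445 xax [ 5.1e-03  6.0e-04 -1.0e+00] dp [ 4.124 -5.613 -0.135]
```

View pics/w5.png

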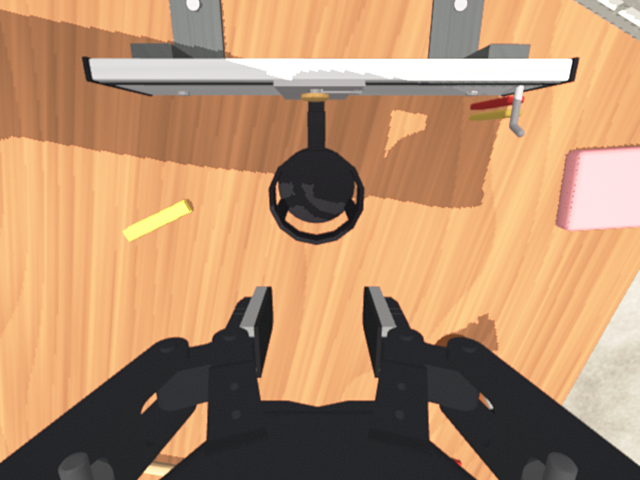

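The holder hangs on the pin, with the brass head in front of the plate at (315,97) and the hoop centred near (316,195). I'll measure the hoop, its level and the bottle.

```bash
cat > hoop.py <<'E'
from h import *
def fit(q):
    A=np.c_[2*q[:,:2],np.ones(len(q))]; s=np.linalg.lstsq(A,(q[:,:2]**2).sum(1),rcond=None)[0]; return s[:2].round(1),np.sqrt(s[2]+s[0]**2+s[1]**2).round(1)
C=np.array([540.4,143.9])
z=np.load('/tmp/w5.npz'); mw={k:z[k] for k in('R','t','cx','cy','fovy')}
t=np.load('/tmp/top2.npz'); mt=eyes.camera_model('top')
for n,d,p,m in(('w',z['d'],z['p'],mw),('t',t['d'],t['p'],mt)):
    X=pts(d,m,d>0); rr=np.linalg.norm(X[:,:2]-C,axis=1)
    s=(rr<48)&(X[:,2]>100)&(X[:,2]<118)&(X[:,1]<165); q=X[s]; top=q[q[:,2]>107]
    print(n,len(q),fit(top),'bbox',q.min(0),q.max(0))
    A=np.c_[top[:,:2]-C,np.ones(len(top))]; print(' plane',np.linalg.lstsq(A,top[:,2],rcond=None)[0])
    f_=(rr<25)&(X[:,2]<60); print(' floor z',np.median(X[f_][:,2]), np.linalg.lstsq(np.c_[X[f_][:,:2]-C,np.ones(f_.sum())],X[f_][:,2],rcond=None)[0])
# bottle from top2
d,p=t['d'],t['p'];hsv=cv2.cvtColor(p,cv2.COLOR_BGR2HSV)
k=(hsv[...,0]>100)&(hsv[...,0]<128)&(hsv[...,1]>150); k[:180]=0;k[235:]=0;k[:,:365]=0;k[:,420:]=0
X=pts(d,mt,k); q=X[X[:,2]>153]; print('blue top',len(q),cv2.minAreaRect(q[:,:2].astype(np.float32)))
w=(hsv[...,1]<60)&(hsv[...,2]>150); w[:190]=0;w[245:]=0;w[:,:365]=0;w[:,415:]=0
X=pts(d,mt,w); X=X[(X[:,2]>20)&(X[:,2]<125)]; print('white',X.min(0),X.max(0),fit(X[(X[:,2]>95)&(X[:,2]<112)]))
X=pts(d,mt,d>0)
for nm,c in(('jar',(600,-300)),):pass
E
python3 hoop.py
```

```text
w 1240 (array([541.9, 144.8]), np.float64(38.2)) bbox [500.94549803 104.59038228 100.05892798] [582.68488132 164.94772953 111.53945034]
 plane [-3.48271013e-03  7.71282162e-03  1.09287571e+02]
 floor z 39.35035395984382 [-2.03623320e-03  8.07725584e-03  3.93552927e+01]
t 169 (array([541.2, 143.7]), np.float64(38.3)) bbox [504.15854155 103.45476866 100.05777319] [579.25281344 135.43971527 114.17668938]
 plane [ 1.10545206e-02 -3.97912965e-03  1.09006340e+02]
 floor z 38.50736449366296 [-7.40423350e-03 -1.61126304e-03  3.83369034e+01]
blue top 335 ((628.1141967773438, -236.12095642089844), (22.37346649169922, 48.45629119873047), 78.16962432861328)
white [ 596.07506039 -261.35543385   21.06208829] [ 646.66636547 -209.61584673  112.58130909] (array([ 623.6, -236.7]), np.float64(20.2))
```

Call:
servo_tool:
  fingers: [1,1,1]
  dp:
    - [0,0,0.45]
    - [0,0,0.91]
    - [0,0,0.91]
  rot:
    - [0,0,0]
    - [0,0,0]
    - [0,0,0]

```text
time_s: 15.52
position: [567.8, 29.2, 411.8]
orientation: [0.438, 0.555, -0.439, 0.555]
force: [-0.1, 0.4, -0.5]
width: 85.3
```

Call:
servo_tool:
  fingers: [1,1,1]
  dp:
    - [0,0,0.55]
    - [0,0,1]
    - [0,0,1]
  rot:
    - [0,0,0]
    - [0,0,0]
    - [0,0,0]

```text
time_s: 15.9
position: [591.3, -67.3, 411.7]
orientation: [0.438, 0.555, -0.438, 0.555]
force: [0.2, 0.7, -0.2]
width: 85.4
```

Call:
servo_tool:
  fingers: [1,1,1]
  dp:
    - [0,-0.02,0.5]
    - [0,-0.02,0.95]
    - [0,-0.02,0.95]
  rot:
    - [0,0,0]
    - [0,0,0]
    - [0,0,0]

```text
time_s: 16.27
position: [611.6, -159.6, 411.6]
orientation: [0.438, 0.555, -0.438, 0.555]
force: [-0.4, 0.4, 0.5]
width: 85.2
```

Call:
servo_tool:
  fingers: [1,1,1,1,1,1,1,1,1]
  dp:
    - [0,-0.02,0.1]
    - [0,-0.02,0.2]
    - [0,-0.02,0.3]
    - [0,-0.02,0.4]
    - [0,-0.02,0.5]
    - [0,-0.02,0.6]
    - [0,-0.02,0.7]
    - [0,-0.02,0.7]
    - [0,-0.02,0.7]
  rot:
    - [-0.05,0,0]
    - [-0.1,0,0]
    - [-0.15,0,0]
    - [-0.2,0,0]
    - [-0.25,0,0]
    - [-0.3,0,0]
    - [-0.358,0,0]
    - [-0.358,0,0]
    - [-0.358,0,0]

```text
time_s: 17.4
position: [625.9, -226.0, 411.9]
orientation: [0.075, 0.703, -0.074, 0.703]
force: [-0.3, 0.5, -0.4]
width: 85.5
```

```bash
python3 - <<'E'
from tgt import *
t([628,-236,142+155])
p,d,m=grab('wrist','w6.png'); s=r.get_state(); M=Ro.from_quat(s['orientation']).as_matrix()
hsv=cv2.cvtColor(p,cv2.COLOR_BGR2HSV); k=(hsv[...,0]>100)&(hsv[...,0]<128)&(hsv[...,1]>150)
X=pts(d,m,k); q=X[(X[:,2]>153)&(np.linalg.norm(X[:,:2]-[628,-236],axis=1)<60)]
print(len(q)); print(cv2.minAreaRect(q[:,:2].astype(np.float32)), q[:,2].max())
E
```

```text
{'time_s': 17.4, 'joint_pos': [-0.427, 0.153, 1.606, 0.001, 1.383, -1.787], 'position': [625.887, -226.028, 411.945], 'orientation': [0.075, 0.703, -0.074, 0.703], 'force': [-0.281, 0.46, -0.414], 'width': 85.451}
yaw 77.92218921020356 xax [-3.e-04  7.e-04 -1.e+00] dp [ 1.149 -0.094  0.042]
2006
((626.334716796875, -247.2178497314453), (44.56156921386719, 48.69586181640625), 78.03104400634766) 313.7334061862622
```

View pics/w6.png

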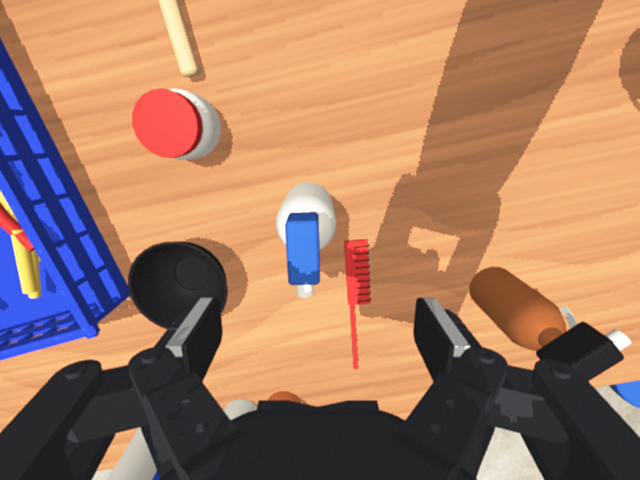

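The blue head is at (303,248), upright in the view so aligned with the jaws, and its nozzle is at (306,291). I'll filter out the gripper pixels and re-measure.

```bash
python3 - <<'E'
from tgt import *
m=eyes.camera_model('wrist'); p=cv2.imread('pics/w6.png')
hsv=cv2.cvtColor(p,cv2.COLOR_BGR2HSV); k=((hsv[...,0]>100)&(hsv[...,0]<128)&(hsv[...,1]>150)); k[:200]=0;k[300:]=0;k[:,270:340]&=True;k[:,:270]=0;k[:,340:]=0
u=(hsv[285,:,2]); 
v,uu=np.nonzero(k); top=[(uu.min(),v.min()),(uu.max(),v.max())]; print(top)
# top face: bright blue
b=k&(hsv[...,2]>np.percentile(hsv[...,2][k],40)); pt=np.argwhere(b)[:,::-1].astype(np.float32); rc=cv2.minAreaRect(pt); print(rc)
c=cv2.boxPoints(cv2.minAreaRect(np.argwhere(k)[:,::-1].astype(np.float32))); W=np.array([ray(m,*x,158)[:2] for x in c]); print(W,W.mean(0))
t([628,-236,297]); t([*W.mean(0),297])
print([p[r_,303].tolist() for r_ in range(205,292,6)])
E
```

```text
[(np.int64(286), np.int64(213)), (np.int64(318), np.int64(283))]
((301.470703125, 247.6796417236328), (51.14596176147461, 27.732318878173828), 87.95458984375)
[[ 598.37006637 -242.1227517 ]
 [ 601.93722515 -220.52565007]
 [ 654.16775913 -229.27925636]
 [ 650.42078994 -252.37128672]] [ 626.22396015 -236.07473621]
{'time_s': 17.45, 'joint_pos': [-0.428, 0.153, 1.606, 0.0, 1.383, -1.788], 'position': [625.85, -226.251, 411.999], 'orientation': [0.074, 0.703, -0.074, 0.703], 'force': [0.574, -0.123, 0.443], 'width': 85.275}
yaw 77.94288885303396 xax [-2.e-04  6.e-04 -1.e+00] dp [ 1.15  -0.091  0.042]
{'time_s': 17.45, 'joint_pos': [-0.428, 0.153, 1.606, 0.0, 1.383, -1.788], 'position': [625.85, -226.251, 411.999], 'orientation': [0.074, 0.703, -0.074, 0.703], 'force': [0.574, -0.123, 0.443], 'width': 85.275}
yaw 77.94288885303396 xax [-2.e-04  6.e-04 -1.e+00] dp [ 1.15  -0.096  0.025]
[[251, 253, 254], [250, 255, 255], [143, 78, 42], [237, 134, 73], [240, 140, 76], [240, 139, 76], [240, 139, 75], [240, 138, 76], [240, 137, 74], [240, 138, 74], [239, 137, 74], [237, 134, 72], [166, 89, 47], [204, 104, 51], [217, 227, 232]]
```

Call:
servo_tool:
  fingers: [1,1,1]
  dp:
    - [0.3,-0.094,0.035]
    - [0.7,-0.094,0.035]
    - [0.75,-0.094,0.035]
  rot:
    - [0,0,0]
    - [0,0,0]
    - [0,0,0]

```text
time_s: 17.82
position: [626.2, -236.5, 333.0]
orientation: [0.075, 0.706, -0.073, 0.701]
force: [-0.9, -0.3, -0.0]
width: 85.0
```

Call:
servo_tool:
  fingers: [1,1,1,0.2,0.2,0.2,0.2,0.2,0.2]
  dp:
    - [0.2,0,0]
    - [0.39,0,0]
    - [0.39,0,0]
    - [0.39,0,0]
    - [0.39,0,0]
    - [0.39,0,0]
    - [0.39,0,0]
    - [0.39,0,0]
    - [0.39,0,0]
  rot:
    - [0,0,0]
    - [0,0,0]
    - [0,0,0]
    - [0,0,0]
    - [0,0,0]
    - [0,0,0]
    - [0,0,0]
    - [0,0,0]
    - [0,0,0]
  newtons: 60

```text
time_s: 18.95
position: [627.5, -237.6, 298.9]
orientation: [0.074, 0.703, -0.074, 0.704]
force: [1.1, -0.6, 4.5]
width: 23.2
```

Call:
servo_tool:
  fingers: [0.2,0.2,0.2,0.2,0.2]
  dp:
    - [-0.1,0,0]
    - [-0.35,0,0]
    - [-0.65,0,0]
    - [-0.95,0,0]
    - [-1,0,0]
  rot:
    - [0,0,0]
    - [0,0,0]
    - [0,0,0]
    - [0,0,0]
    - [0,0,0]

```text
time_s: 19.58
position: [627.5, -237.7, 400.7]
orientation: [0.074, 0.702, -0.075, 0.705]
force: [0.1, -0.6, -1.6]
width: 23.1
```

Call:
servo_tool:
  fingers: [0.2,0.2,0.2,0.2]
  dp:
    - [-0.2,0.15,-0.07]
    - [-0.4,0.4,-0.18]
    - [-0.4,0.7,-0.32]
    - [-0.4,0.89,-0.41]
  rot:
    - [0,0,0]
    - [0,0,0]
    - [0,0,0]
    - [0,0,0]

```text
time_s: 20.08
position: [605.0, -139.9, 437.5]
orientation: [0.074, 0.704, -0.073, 0.703]
force: [0.0, 0.9, -1.7]
width: 22.7
```

Call:
servo_tool:
  fingers: [0.2,0.2,0.2]
  dp:
    - [0,0.3,-0.14]
    - [0,0.6,-0.28]
    - [0,0.89,-0.41]
  rot:
    - [0,0,0]
    - [0,0,0]
    - [0,0,0]

```text
time_s: 20.45
position: [583.3, -44.9, 436.9]
orientation: [0.074, 0.704, -0.074, 0.702]
force: [0.6, 0.1, -2.1]
width: 23.1
```

Call:
servo_tool:
  fingers: [0.2,0.2,0.2]
  dp:
    - [0,0.3,-0.14]
    - [0,0.6,-0.28]
    - [0,0.89,-0.41]
  rot:
    - [0,0,0]
    - [0,0,0]
    - [0,0,0]

```text
time_s: 20.82
position: [561.7, 50.6, 437.0]
orientation: [0.074, 0.704, -0.074, 0.703]
force: [0.4, 0.3, -2.0]
width: 23.2
```

Call:
servo_tool:
  fingers: [0.2,0.2,0.2,0.2,0.2,0.2]
  dp:
    - [0,0.3,-0.14]
    - [0,0.55,-0.26]
    - [0,0.8,-0.37]
    - [0,0.87,-0.4]
    - [0,0.87,-0.4]
    - [0,0.87,-0.4]
  rot:
    - [0,0,0]
    - [0,0,0]
    - [0,0,0]
    - [0,0,0]
    - [0,0,0]
    - [0,0,0]

```text
time_s: 21.58
position: [541.6, 142.0, 437.8]
orientation: [0.074, 0.703, -0.074, 0.703]
force: [-0.4, -0.2, -1.9]
width: 23.5
```

```bash
python3 - <<'E'
from tgt import *
t([541.3,144.3,299+40])
p,d,m=grab('wrist','w7.png'); q,_,_=grab('scene','s7.png')
cv2.imwrite('pics/c7.png',np.vstack([cv2.resize(p,(400,300)),cv2.resize(q[100:400,250:640],(400,300))]))
E
```

```text
{'time_s': 21.575, 'joint_pos': [0.161, -0.094, 1.815, -0.0, 1.421, -1.2], 'position': [541.59, 142.036, 437.76], 'orientation': [0.074, 0.703, -0.074, 0.703], 'force': [-0.429, -0.218, -1.94], 'width': 23.454}
yaw 77.94630668154575 xax [-4.e-04 -5.e-04 -1.e+00] dp [ 0.988  0.022 -0.007]
```

View pics/c7.png

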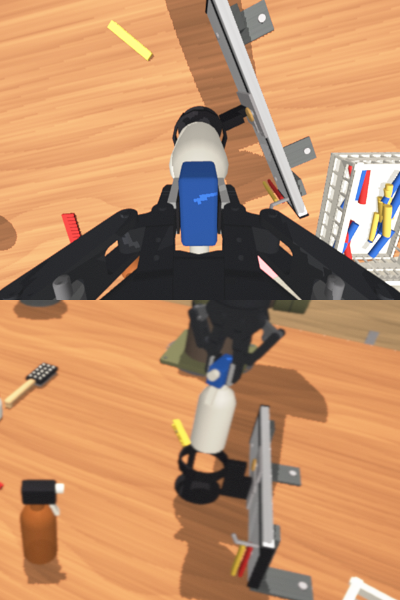

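The bottle is vertical above the hoop in both views. I'll lower it in stages.

Call:
servo_tool:
  fingers: [0.2,0.2,0.2,0.2,0.2]
  dp:
    - [0.1,0.022,-0.01]
    - [0.2,0.022,-0.01]
    - [0.28,0.022,-0.01]
    - [0.36,0.022,-0.01]
    - [0.42,0.022,-0.01]
  rot:
    - [0,0,0]
    - [0,0,0]
    - [0,0,0]
    - [0,0,0]
    - [0,0,0]

```text
time_s: 22.3
position: [540.9, 145.0, 395.3]
orientation: [0.074, 0.703, -0.074, 0.703]
force: [-0.1, 0.1, -2.1]
width: 23.0
```

Call:
servo_tool:
  fingers: [0.2,0.2,0.2,0.2,0.2]
  dp:
    - [0.1,0,0]
    - [0.2,0,0]
    - [0.3,0,0]
    - [0.4,0,0]
    - [0.47,0,0]
  rot:
    - [0,0,0]
    - [0,0,0]
    - [0,0,0]
    - [0,0,0]
    - [0,0,0]

```text
time_s: 22.92
position: [540.9, 145.0, 348.1]
orientation: [0.074, 0.704, -0.074, 0.703]
force: [-0.3, -0.4, -1.9]
width: 23.5
```

Call:
servo_tool:
  fingers: [0.2,0.2,0.2]
  dp:
    - [0.02,0,0]
    - [0.04,0,0]
    - [0.06,0,0]
  rot:
    - [0,0,0]
    - [0,0,0]
    - [0,0,0]

```text
time_s: 23.3
position: [541.1, 145.0, 343.4]
orientation: [0.074, 0.703, -0.074, 0.703]
force: [-0.4, -0.2, -2.3]
width: 23.0
```

Call:
servo_tool:
  fingers: [0.2,0.2,0.2]
  dp:
    - [0.01,0,0]
    - [0.02,0,0]
    - [0.03,0,0]
  rot:
    - [0,0,0]
    - [0,0,0]
    - [0,0,0]

```text
time_s: 23.68
position: [541.0, 145.0, 340.0]
orientation: [0.074, 0.703, -0.074, 0.703]
force: [-0.2, -0.5, -2.4]
width: 23.3
```

Call:
servo_tool:
  fingers: [0.2,0.2]
  dp:
    - [0.005,0,0]
    - [0.01,0,0]
  rot:
    - [0,0,0]
    - [0,0,0]

```text
time_s: 23.92
position: [541.0, 145.0, 339.1]
orientation: [0.074, 0.703, -0.074, 0.703]
force: [0.5, 0.4, -1.9]
width: 23.1
```

Call:
servo_tool:
  fingers: [0.2,0.2]
  dp:
    - [0.005,0,0]
    - [0.008,0,0]
  rot:
    - [0,0,0]
    - [0,0,0]

```text
time_s: 24.18
position: [541.0, 145.0, 338.2]
orientation: [0.074, 0.703, -0.074, 0.703]
force: [-0.7, 0.6, -1.6]
width: 23.1
```

Call:
servo_tool:
  fingers: [0.2,0.2]
  dp:
    - [0.005,0,0]
    - [0.01,0,0]
  rot:
    - [0,0,0]
    - [0,0,0]

```text
time_s: 24.42
position: [541.1, 145.0, 337.5]
orientation: [0.074, 0.703, -0.074, 0.703]
force: [-0.3, 0.3, -0.3]
width: 23.1
```

Call:
servo_tool:
  fingers: [0.2,0.2]
  dp:
    - [0.003,0,0]
    - [0.006,0,0]
  rot:
    - [0,0,0]
    - [0,0,0]

```text
time_s: 24.68
position: [541.1, 145.0, 336.9]
orientation: [0.074, 0.703, -0.074, 0.703]
force: [-0.1, 0.0, -0.5]
width: 23.4
```

Call:
servo_tool:
  fingers: [0.2,0.2]
  dp:
    - [0.003,0,0]
    - [0.006,0,0]
  rot:
    - [0,0,0]
    - [0,0,0]

```text
time_s: 24.92
position: [541.1, 145.0, 336.3]
orientation: [0.074, 0.703, -0.074, 0.703]
force: [-0.7, -0.5, 0.2]
width: 23.6
```

Call:
servo_tool:
  fingers: [0.3,0.4,0.6,0.8,0.8,0.8]
  dp:
    - [0,0,0]
    - [0,0,0]
    - [0,0,0]
    - [0,0,0]
    - [0,0,0]
    - [0,0,0]
  rot:
    - [0,0,0]
    - [0,0,0]
    - [0,0,0]
    - [0,0,0]
    - [0,0,0]
    - [0,0,0]

```text
time_s: 25.68
position: [541.0, 145.0, 336.0]
orientation: [0.074, 0.703, -0.074, 0.703]
force: [-0.3, 0.5, 0.1]
width: 67.9
```

Call:
servo_tool:
  fingers: [0.8,0.8,0.8,0.8]
  dp:
    - [-0.2,0,0]
    - [-0.5,0,0]
    - [-0.9,0,0]
    - [-0.9,0,0]
  rot:
    - [0,0,0]
    - [0,0,0]
    - [0,0,0]
    - [0,0,0]

```text
time_s: 26.18
position: [541.7, 145.2, 432.6]
orientation: [0.075, 0.7, -0.073, 0.707]
force: [0.2, 0.2, 0.3]
width: 68.0
```

Call:
servo_tool:
  fingers: [0.8,0.8,0.8]
  dp:
    - [0,-0.4,0]
    - [0,-0.9,0]
    - [0,-0.9,0]
  rot:
    - [0,0,0]
    - [0,0,0]
    - [0,0,0]

```text
time_s: 26.55
position: [521.7, 54.8, 426.2]
orientation: [0.075, 0.703, -0.075, 0.703]
force: [-0.1, -0.1, 0.1]
width: 68.3
```

```bash
python3 - <<'E'
from h import *
st(); q,_,_=grab('scene','s8.png'); p,d,m=grab('top','t8.png')
cv2.imwrite('pics/c8.png',np.hstack([cv2.resize(q[150:400,320:570],(400,400)),cv2.resize(p[150:350,80:280],(400,400))]))
X=pts(d,m,d>0); v,u=np.nonzero(d>0); hsv=cv2.cvtColor(p,cv2.COLOR_BGR2HSV)[v,u]
b=(hsv[:,0]>100)&(hsv[:,0]<128)&(hsv[:,1]>150)&(np.linalg.norm(X[:,:2]-[541,144],axis=1)<45)
q=X[b]; print('blue',len(q),np.percentile(q[:,2],[5,50,98])); q=q[q[:,2]>188]; print(cv2.minAreaRect(q[:,:2].astype(np.float32)))
h=(u>100)&(u<180)&(v>220)&(v<330)&(np.linalg.norm(X[:,:2]-[541,144],axis=1)<46)&(X[:,2]>98)&(X[:,2]<118)&(hsv[:,2]<70); q=X[h]
print('hoop z',np.percentile(q[:,2],[50,90]),q.min(0),q.max(0))
E
```

```text
{'time_s': 26.55, 'joint_pos': [0.002, -0.17, 1.903, -0.0, 1.409, -1.355], 'position': [521.699, 54.846, 426.223], 'orientation': [0.075, 0.703, -0.075, 0.703], 'force': [-0.055, -0.148, 0.082], 'width': 68.309}
blue 261 [171.60122242 192.21914692 197.85675389]
((530.5009155273438, 132.57777404785156), (40.8595085144043, 26.077999114990234), 75.63325500488281)
hoop z [106.30071098 109.79775091] [501.16078223 138.98294     98.02026302] [567.25862202 188.26296407 113.86022599]
```

View pics/c8.png

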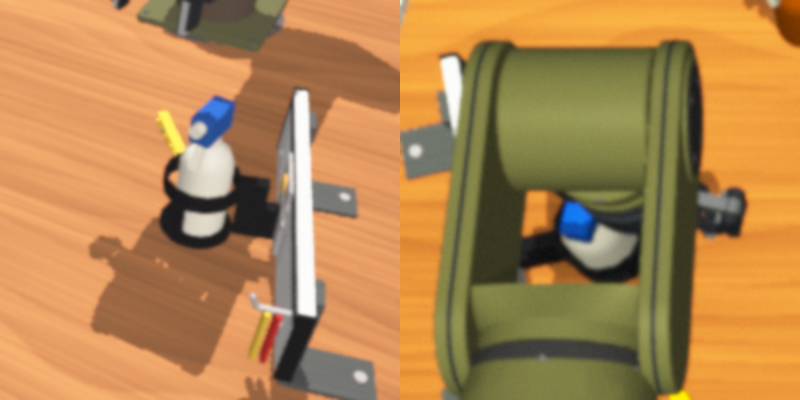

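The bottle stands upright in the hung holder (scene crop, left). The arm blocks part of the top view, so I'll move clear and check with numbers.

Call:
servo_tool:
  fingers: [0.8,0.8,0.8]
  dp:
    - [0,-0.5,0]
    - [0,-1,0]
    - [0,-1,0]
  rot:
    - [0,0,0]
    - [0,0,0]
    - [0,0,0]

```text
time_s: 27.02
position: [501.3, -42.1, 426.1]
orientation: [0.075, 0.703, -0.075, 0.703]
force: [0.4, 0.0, -0.5]
width: 68.5
```

Call:
servo_tool:
  fingers: [0.8,0.8,0.8,0.8]
  dp:
    - [0,-0.5,0]
    - [0,-1,0]
    - [0,-1,0]
    - [0,-1,0]
  rot:
    - [0,0,0]
    - [0,0,0]
    - [0,0,0]
    - [0,0,0]

```text
time_s: 27.52
position: [481.1, -137.6, 426.0]
orientation: [0.074, 0.703, -0.073, 0.703]
force: [-0.9, 0.3, 0.7]
width: 68.4
```

```bash
python3 - <<'E'
from h import *
from hoop import fit
st(); p,d,m=grab('top','t9.png'); q0,_,_=grab('scene','s9.png')
cv2.imwrite('pics/c9.png',np.hstack([cv2.resize(q0[180:380,360:560],(400,400)),cv2.resize(p[150:350,80:280],(400,400))]))
X=pts(d,m,d>0); v,u=np.nonzero(d>0); hsv=cv2.cvtColor(p,cv2.COLOR_BGR2HSV)[v,u]; rr=np.linalg.norm(X[:,:2]-[541,144],axis=1)
b=(hsv[:,0]>100)&(hsv[:,0]<128)&(hsv[:,1]>150)&(rr<45); q=X[b]; print('blue z',np.percentile(q[:,2],[5,50,98])); q=q[q[:,2]>192]; print(cv2.minAreaRect(q[:,:2].astype(np.float32)))
h=(rr<46)&(rr>33)&(X[:,2]>100)&(X[:,2]<116)&(hsv[:,2]<70)&(X[:,1]<165); q=X[h]; print('hoop',len(q),np.percentile(q[:,2],[50,90]),fit(q[q[:,2]>106]))
E
```

```text
w 1240 (array([541.9, 144.8]), np.float64(38.2)) bbox [500.94549803 104.59038228 100.05892798] [582.68488132 164.94772953 111.53945034]
 plane [-3.48271013e-03  7.71282162e-03  1.09287571e+02]
 floor z 39.35035395984382 [-2.03623320e-03  8.07725584e-03  3.93552927e+01]
t 169 (array([541.2, 143.7]), np.float64(38.3)) bbox [504.15854155 103.45476866 100.05777319] [579.25281344 135.43971527 114.17668938]
 plane [ 1.10545206e-02 -3.97912965e-03  1.09006340e+02]
 floor z 38.50736449366296 [-7.40423350e-03 -1.61126304e-03  3.83369034e+01]
blue top 335 ((628.1141967773438, -236.12095642089844), (22.37346649169922, 48.45629119873047), 78.16962432861328)
white [ 596.07506039 -261.35543385   21.06208829] [ 646.66636547 -209.61584673  112.58130909] (array([ 623.6, -236.7]), np.float64(20.2))
{'time_s': 27.525, 'joint_pos': [-0.386, -0.227, 1.952, 0.001, 1.417, -1.748], 'position': [481.13, -137.591, 425.988], 'orientation': [0.074, 0.703, -0.073, 0.703], 'force': [-0.868, 0.279, 0.695], 'width': 68.41}
blue z [175.55700256 192.08272977 195.70097659]
((543.229736328125, 137.14031982421875), (23.112234115600586, 47.077293395996094), 76.47943878173828)
hoop 140 [103.54552382 106.24099629] (array([540.5, 139.5]), np.float64(37.2))
```

View pics/c9.png

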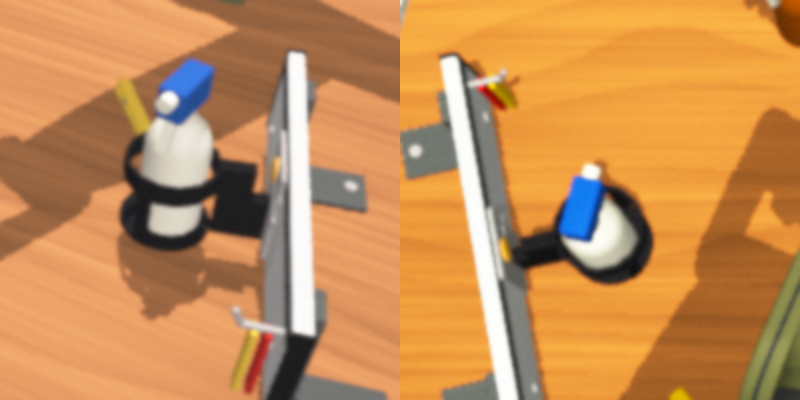

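Call:
servo_tool:
  fingers: [0.8,0.8,0.8,0.8,0.8,0.8,0.8,0.8]
  dp:
    - [0,0,0]
    - [0,0,0]
    - [0,0,0]
    - [0,0,0]
    - [0,0,0]
    - [0,0,0]
    - [0,0,0]
    - [0,0,0]
  rot:
    - [0,0,0]
    - [0,0,0]
    - [0,0,0]
    - [0,0,0]
    - [0,0,0]
    - [0,0,0]
    - [0,0,0]
    - [0,0,0]

```text
time_s: 28.62
position: [480.6, -138.7, 426.0]
orientation: [0.074, 0.703, -0.074, 0.703]
force: [0.5, 0.4, 1.2]
width: 68.3
```

```bash
cat > fin.py <<'E'
from h import *
ex=np.array([.9722,.2343]);ey=np.array([-.2343,.9722]); O=np.array([520.3,227.5])
def go(p,d,m,n):
    X=pts(d,m,d>0); v,u=np.nonzero(d>0); hsv=cv2.cvtColor(p,cv2.COLOR_BGR2HSV)[v,u]
    H=np.c_[(X[:,:2]-O)@ex,(X[:,:2]-O)@ey,X[:,2]]
    pl=(abs(H[:,0]-4)<36)&(H[:,1]>-7)&(H[:,1]<3)&(H[:,2]>122)&(H[:,2]<140)
    q=H[pl]; print(n,'plate top: n',len(q),'med',np.median(q,0).round(1),'z98',np.percentile(q[:,2],98).round(1),'x',np.percentile(q[:,0],[2,98]).round(1))
    hp=(abs(np.hypot(H[:,0],H[:,1]+86)-38)<7)&(H[:,1]<-70)&(H[:,2]>96)&(H[:,2]<118)&(hsv[:,2]<75)
    q=H[hp]; print('  hoop front: n',len(q),'y',np.percentile(q[:,1],[2,50]).round(1),'z90',np.percentile(q[:,2],90).round(1))
    b=(hsv[:,0]>100)&(hsv[:,0]<128)&(hsv[:,1]>150)&(np.hypot(H[:,0],H[:,1]+86)<45)&(H[:,2]>188); q=H[b]
    if len(q): print('  blue',q.mean(0).round(1),np.percentile(q[:,2],98).round(1))
E
python3 - <<'E'
from fin import *
m=eyes.camera_model('top'); z=np.load('/tmp/top2.npz'); go(z['p'],z['d'],m,'empty')
p,d,m=grab('top','t10.png'); go(p,d,m,'now')
E
```

```text
empty plate top: n 37 med [ 27.1  -1.  130. ] z98 133.0 x [18.5 37.5]
  hoop front: n 177 y [-126.2 -115.8] z90 110.1
now plate top: n 153 med [  1.2  -4.5 129. ] z98 134.6 x [-28.6  33.2]
  hoop front: n 168 y [-128.4 -112.3] z90 106.2
  blue [  0.2 -92.6 192.4] 195.9
```

The readings are stable. Under the bottle's weight the holder leans about 3° forward, by the 4 mm of play behind the pin head. The pin is still home and the bottle stands in the hoop, so I'm handing in.

```bash
python3 -c "
from h import *
print(r.sign_off()); st()"
```

```text
the job is handed in; nothing more can be done
None
the job is handed in; nothing more can be done
```

I hung the holder on the rail's pin and stood the white spray bottle in it, then handed the job in at about 28.7 s of the 67 s allowed.

- **Hanging:** The plate touched the rail at about 5 N. I slid it about 62 mm until the slot end met the pin, also at about 5 N. It then came down about 15 mm until the pin took the weight at about 6 N, and I let go.
- **Bottle:** I gripped it by the blue head and lowered it through the hoop without touching it. I let go once the floor had just taken its weight, with almost no force.
- **Checks before the bottle:** The empty holder hung level, with the floor at about 39 mm and the hoop top at about 109 mm. Nominal is 40 and 110.
- **Last checks:** About a second apart, these showed the bottle standing still in the hoop, the pin head in front of the plate and the arm clear.
- **What disagreed:** With the bottle in, the holder leans forward about 3°. The top of the plate has come about 3.5 mm off its earlier place, and the front of the hoop is about 4 mm lower. I take this as the play behind the pin head and left it. So the loaded plate no longer lies quite flat on the rail, and the bottle leans with it.
- **Not measured:** I saw nothing touch the other objects, but I did not re-measure where they stand.

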